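# Clear the board guard and hold it open for inspection

## Robot

A 6-joint arm with a two-finger parallel gripper is mounted at the origin on the work surface. World frame = base frame: x ahead of the robot, y to its left, z up, the work surface at z = 0. Lengths are in m, angles in degrees, forces in N, time in s.
With the tool pointing down it reaches from about 0.4 to 0.825 m from the base axis. Payload 7 kg.
Tool frame: the origin (TCP) lies between the finger pads, 19 mm behind the fingertips; this is the grasp point; z points along the fingers, y is the line along which they close (so a half turn about z gives the same grasp; the last joint's range is limited). The gripper opens to 88 mm and grips with 3 to 60 N. Pads are 19 mm wide; open, the fingers measure 130 mm over their backs; the gripper's body (78 mm by 193 mm) begins 47 mm behind the grasp point.
Start: joints at [-54.597, 20.546, 0.682, 0, -70.136, -16.507], TCP at [0.219, -0.639, 0.245] pointing down, gripper open.
Joint ranges: [-176.03, 176.03], [-82.01, 121.73], [-58.28, 71.71], [-173.87, 95.51], [-174.79, -0.11], [-173.66, 173.66]. Speed limits (degrees/s): [136.94, 136.94, 172.46, 180, 180, 180].

## Interface

Orientations are given as [roll, pitch, yaw] about the fixed x, y, z axes, in that order (R = Rz(yaw) Ry(pitch) Rx(roll)).
In Python, from plant import get_state, cams, r gives the robot as it stands.
- The arm moves only by the tool apply_moves, never from a script. Its argument "targets" is a list of rows, each an object with "dp": the shift along the world's x, y, z in m, a list of three; "yaw": the turn about the world's z in degrees. In form: [{"dp": [x, y, z], "yaw": yaw}, ...]. A call has 1 to 20 rows; each row is the pose to reach, as a shift and turn from the pose commanded when the call began; what a row does not reach only later rows make up. A row lasts 1/12 s, in which the tool goes at most 41.7 mm and 7.16 degrees, less where a joint would pass 70% of its speed; a pose out of reach is approached as far as the arm can. A call with a gripper value outside its range is refused whole. "grip" is the gripper command: -1 is fully open, 1 is shut, values between are in proportion, set as the call begins (left out, the last holds). The fingers move at their own pace and stop on an object; "squeeze" is the grip in N (left out, the last holds). Time passes only in rows, so rows that repeat a pose let the fingers close. It gives the time, the measured TCP pose, the force, the opening and the grip force at its end, in the units of the state.
- get_state(): the state, without advancing time (a new reading comes with each control period).
- cams.capture(name): name is "scene" or "top"; returns a dict with "image" (384x512x3 uint8, red, green, blue), "range_z" (384x512 float32, m along the optical axis (not along the pixel's ray), 0 where there is no reading), "fx", "fy", "cx", "cy" (pixels), "R" (3x3) and "t" (3): a world point X has camera coordinates R X + t. Camera axes: x right, y down, z forward; pixel columns grow to the right and rows downward; lengths in m; the calibration is good to about 2 mm. A picture is of the moment at which its call begins.
- r.close_job(): hands the job in; it is judged then, once.
The state is a dict: "time_s": time; "joints": joint angles; "qd": joint speeds; "joint_torque": joint torques, N m; "tcp_pos": TCP position; "eef_rot": TCP orientation; "contact_force": force on the tool from outside, world axes, zero at the start; "moment": the same for the moment, N m; "gripper_width": finger opening in m; "gripper_force": force on a finger pad.
Only numpy, scipy, OpenCV 4.12 (cv2) and the standard library are available. Lean on these libraries where they do the work, as an engineer would, in place of code of your own. Each camera call takes 0.05 s, during which the arm holds its last target. There are 200 camera calls.

## Task

Someone left a fragile chip box on the closed guard of the board fixture: lift it off, squeezing it with no more than 15 N, and set it down flat, wholly on the rubber mat, without dropping it. Then raise the guard by its bar handle to 50 degrees from closed, so that the board can be inspected, and finish while still holding it there by the handle, because it falls shut if let go. Leave the jar and the spool where they stand.

Things in the scene. Friction and masses are not known exactly. Their poses are not given: they have to be found in the camera images.
- chip_box: Loose white plastic box with a small dark square on its top, 46 (its x) x 60 (its y) x 20.5 mm high, 50 to 100 g, fragile: cracks if squeezed hard. Origin at the centre of its underside, z up. It starts lying flat on the closed guard's plate.
- mat: Square black rubber mat, 150 x 150 x 3 mm, fixed flat on the bench to one side of the fixture (left or right). Origin at the centre of its underside, on the bench; x and y along its edges.
- fixture: Fixed board fixture: dark steel block 215 (its x) x 250 (its y) x 50 mm, its front face 100 mm to -x of the origin, with aluminium rails and side knobs out to 306 mm over all in y, a green circuit board on top and the hinged grey guard over it. Origin at bench level under its middle; x points from the handle side to the hinge side, roughly away from the robot.
- guard (a joint): Opening angle of the guard in rad: 0 closed (plate level), grows as the handle side rises; stop at 1.3. 50 degrees is 0.873. Nothing holds it: it falls shut under its own weight (0.35 to 0.6 kg, about 1.5 to 2.7 N at the handle).
- guard_hinge (a point): Point on the guard's hinge axis, mid width; the axis runs along the fixture's y, 100 mm to +x of the fixture's origin and 72 mm above the bench. The guard's plate (190 mm from axis to front edge, 210 mm wide, 4 mm thick, 12 mm skirt below its edges) has its top 4 mm above this point when closed.
- guard_handle (a point): Middle of the guard's handle: round steel bar, 12 mm thick, 138 mm long, parallel to the hinge axis and 245 mm from it, 73 mm above the bench when closed. It stands 55 mm out in front of the plate on 8 mm rods 65 mm either side of its middle, so fingers fit on both sides and can pinch it from above; it can turn between the fingers as the guard swings.
- parts_tray: Bystander: fixed black tray of chips, 120 x 130 x 18 mm, on the other side of the fixture from the mat. Origin at the centre of its underside.
- flux_jar: Bystander: loose amber jar, 48 mm diameter, 60 mm high. Origin at the centre of its underside.
- spool: Bystander: loose aluminium spool standing on end, 56 mm diameter, 44 mm high. Origin at the centre of its underside.
Mind the look-alikes: they are no part of the job. Of the things like the chip_box, leave any that is purple; of the rest the smaller one is meant.

How it is judged (in metres and radians):
On the way:
1. the chip box lies flat on the mat, let go, and the guard is still closed (contact force between chip_box and mat above 0.05 N and x of chip_box in the frame of mat between -0.052 and 0.052 m and y of chip_box in the frame of mat between -0.052 and 0.052 m and angle between chip_box's own z axis and vertical below 0.1 rad and contact force between chip_box and the fingers below 0.05 N and linear speed of chip_box below 0.02 m/s and value of joint guard below 0.1 rad), for 0.2 s.
At the end, for the whole second after the job is handed in: Fingers hold the guard still by its handle (TCP within 75 mm of the bar's middle, over 0.5 N, no loose thing touching it) at 50 +- 5 degrees; the chip box lies flat, still and untouched on the mat, its centre within 52 mm of the mat's along both edges (contact force between chip_box and mat above 0.05 N and x of chip_box in the frame of mat between -0.052 and 0.052 m and y of chip_box in the frame of mat between -0.052 and 0.052 m and angle between chip_box's own z axis and vertical below 0.1 rad and contact force between chip_box and the fingers below 0.05 N and linear speed of chip_box below 0.02 m/s and value of joint guard between 0.785 and 0.96 rad and velocity of joint guard between -0.1 and 0.1 rad/s and contact force between the fingers and fixture above 0.5 N and distance between the grasp point and guard_handle below 0.075 m and contact force between each of chip_box, flux_jar, spool and fixture below 0.05 N); the arm keeps its last pose, push and grip.
It fails at once if the chip box is squeezed too hard: well over 15 N a finger, counted as the sum over both fingers (contact force between the fingers and chip_box above 40 N).
It fails at once if the chip box is dropped: moves faster than 0.5 m/s while no finger touches it (contact force between the fingers and chip_box below 0.02 N and linear speed of chip_box above 0.5 m/s).
It fails at once if the jar is moved more than 30 mm (distance of flux_jar from where it was at the start of the episode above 0.03 m).
It fails at once if the spool is moved more than 30 mm (distance of spool from where it was at the start of the episode above 0.03 m).
It also fails if it takes over 64 s, if anything falls off the work surface, if the arm or the gripper's body presses on something with over 40 N, if the wrist force passes 120 N, or if a joint passes its speed limit or range.

## Working session

There is one attempt and no reset: what is moved stays moved. The work goes in short steps, Python scripts to look and compute and a tool call to move; the robot and the scene stay as the last step left them, time stands still between calls to the robot, and variables do not carry over. Pictures are saved under pics/ and viewed, at most 10 in all, crops included, and the job is handed in when it is done.

Besides the shell and the picture viewer there is one more tool, called as name(argument=value, ...), one argument or row to a line, values as JSON. apply_moves: Moves the arm, as the interface text tells. Its arguments: {"type":"object","properties":{"targets":{"type":"array","items":{"type":"object","properties":{"dp":{"type":"array","items":{"type":"number"}},"yaw":{"type":"number"}}}},"grip":{"type":"number"},"squeeze":{"type":"number"}},"required":["targets"]}

```bash
mkdir -p pics
cat > h.py <<'E'
import numpy as np,cv2
from plant import get_state,cams,r
def cap(n):
    c=cams.capture(n); np.savez(f'pics/{n}.npz',**c); cv2.imwrite(f'pics/{n}_raw.png',c['image'][:,:,::-1]); return c
def world(c,u,v,z=None):
    d=float(c['range_z'][int(v),int(u)])
    ray=np.array([(u-c['cx'])/c['fx'],(v-c['cy'])/c['fy'],1])
    R,t=np.array(c['R']),np.array(c['t']); o=-R.T@t; w=R.T@ray
    if z is None: return o+w*d
    return o+w*(z-o[2])/w[2]
E
python3 - <<'E'
from h import *
for n in('scene','top'):
    c=cap(n); cv2.imwrite(f'pics/{n}1.png',cv2.resize(c['image'][:,:,::-1],(800,600)))
    print(n,-c['R'].T@c['t'])
print(get_state())
E
```

```text
scene [ 0.9126107  -0.52839318  0.76034741]
top [ 0.45419708 -0.01606501  1.05116868]
{'time_s': 0.1, 'joints': array([-5.45975773e+01,  2.05862599e+01,  6.39909879e-01, -1.68580295e-02,
       -7.01387892e+01, -1.65072704e+01]), 'qd': array([-0.02380522,  0.03728326,  0.10199922, -0.00904163,  0.05252341,
        0.03029126]), 'joint_torque': array([-1.39431158e-03, -5.84161341e+01,  2.93749559e+01,  7.01547727e+00,
        1.01702049e-02, -5.85125531e-05]), 'tcp_pos': array([ 0.21842797, -0.63823918,  0.24453798]), 'eef_rot': array([ 1.79913866e+02, -8.99781853e-03, -1.61110580e+02]), 'contact_force': array([ 0.63580651,  0.07670467, -0.42558184]), 'moment': array([0.03346607, 0.01491513, 0.02186099]), 'gripper_force': 0.0, 'gripper_width': 0.08781111438577925}
```

View pics/top1.png

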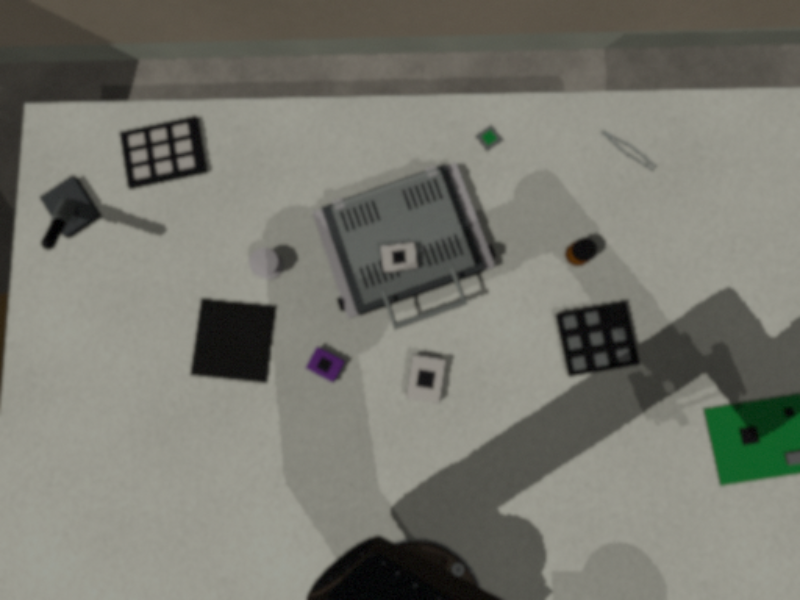

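View pics/scene1.png

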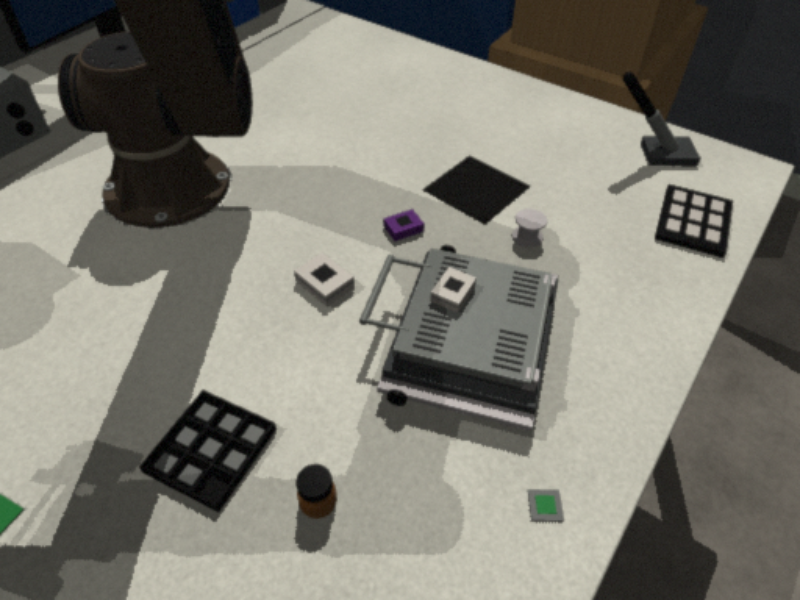

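The top view (800x600) shows three boxes: white on the guard at (399,257), a larger white one on the bench at (427,377) and a purple one at (326,363). The one on the guard fits: it is white, smaller and lies on the plate. The mat is at (234,340), the handle bar runs from (395,323) to (487,290), the spool is at (265,258) and the jar at (580,250). Next I'll take an enlarged crop and measure.

Run:
```python
from h import *
c=dict(np.load('pics/top.npz')); im=c['image']
cv2.imwrite('pics/crop1.png',cv2.resize(im[95:265,190:330,::-1],None,fx=3.5,fy=3.5,interpolation=cv2.INTER_CUBIC))
rz=c['range_z']; H,W=rz.shape
v,u=np.mgrid[:H,:W]; P=np.stack([(u-c['cx'])/c['fx']*rz,(v-c['cy'])/c['fy']*rz,rz],-1)
Wd=(P-c['t'])@c['R']; np.save('pics/W.npy',Wd)
def rect(m,name,z):
    n,l,s,cc=cv2.connectedComponentsWithStats(m.astype(np.uint8))
    for i in range(1,n):
        if s[i,4]<60: continue
        ys,xs=np.where(l==i)
        p=np.array([world(c,a,b,z) for a,b in zip(xs,ys)])[:,:2]
        R=cv2.minAreaRect((p*1000).astype(np.float32))
        print(name,s[i],'centroid',p.mean(0).round(4),'rect',np.round(R[0],1),np.round(R[1],1),round(R[2],1),'z',np.median(Wd[ys,xs,2]).round(4))
roi=np.zeros((H,W),bool); roi[100:265,190:330]=1
rect(roi&(Wd[...,2]>.085)&(rz>0),'box',.0965)
sat=im.max(-1)
r2=np.zeros((H,W),bool); r2[180:255,110:190]=1
rect(r2&(sat<60),'mat',.003)
r3=np.zeros((H,W),bool); r3[180:215,240:320]=1
rect(r3&(Wd[...,2]>.055)&(rz>0),'bar',.079)
r4=np.zeros((H,W),bool); r4[100:205,205:320]=1
rect(r4&(Wd[...,2]>.064)&(Wd[...,2]<.085),'plate',.076)
r5=np.zeros((H,W),bool); r5[145:185,150:200]=1; rect(r5&(Wd[...,2]>.03),'spool',.044)
r6=np.zeros((H,W),bool); r6[145:180,350:400]=1; rect(r6&(Wd[...,2]>.03),'jar',.06)
r7=np.zeros((H,W),bool); r7[215:262,255:295]=1; rect(r7&(Wd[...,2]>.012),'decoy',.02)
```

```text
box [244 155  23  19 372] centroid [0.6265 0.0254] rect [626.5  25.4] [47.2 60.2] 5.7 z 0.0957
mat [ 123  192   53   52 2282] centroid [0.4846 0.3475] rect [485.1 347.6] [144.2 142.9] 83.9 z 0.0021
bar [240 180  59  30 521] centroid [0.5511 0.0031] rect [543.4 -11.6] [161.1  80.7] 89.4 z 0.0758
plate [ 212  106   92   99 4920] centroid [0.6672 0.0176] rect [645.6  12.1] [259.6 209.5] 18.8 z 0.0755
spool [158 158  20  19 275] centroid [0.6306 0.2814] rect [630.9 280.3] [53.2 53.4] 45.4 z 0.043
jar [364 151  18  18 233] centroid [ 0.6417 -0.3063] rect [ 641.3 -306.5] [42.9 51.3] 26.1 z 0.059
decoy [260 226  25  32 621] centroid [ 0.4121 -0.0197] rect [412.9 -19.8] [62.7 82.2] 80.4 z 0.0267
```

View pics/crop1.png

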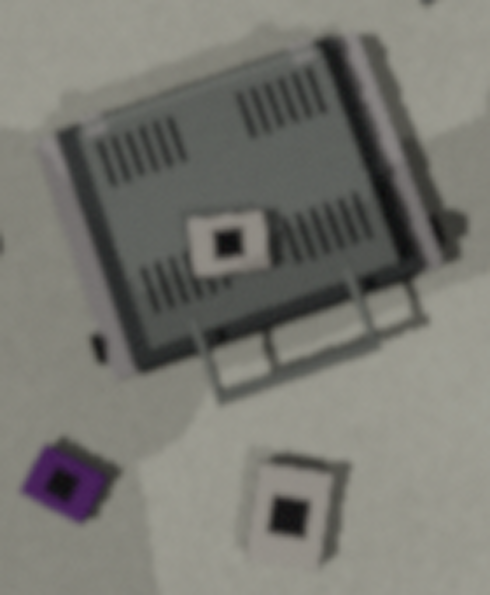

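The crop confirms it: a smaller white box with a dark square on the plate, and the purple and larger white boxes are on the bench. I'll move above it with the tool y along the box's 46 mm side (yaw about -84.3).

apply_moves(
  targets=[
    {"dp": [0.408,0.664,0],"yaw": 77},
    {"dp": [0.408,0.664,0],"yaw": 77},
    {"dp": [0.408,0.664,0],"yaw": 77},
    {"dp": [0.408,0.664,0],"yaw": 77},
    {"dp": [0.408,0.664,0],"yaw": 77},
    {"dp": [0.408,0.664,0],"yaw": 77},
    {"dp": [0.408,0.664,0],"yaw": 77},
    {"dp": [0.408,0.664,0],"yaw": 77},
    {"dp": [0.408,0.664,0],"yaw": 77},
    {"dp": [0.408,0.664,0],"yaw": 77},
    {"dp": [0.408,0.664,0],"yaw": 77},
    {"dp": [0.408,0.664,0],"yaw": 77},
    {"dp": [0.408,0.664,0],"yaw": 77},
    {"dp": [0.408,0.664,0],"yaw": 77},
    {"dp": [0.408,0.664,0],"yaw": 77},
    {"dp": [0.408,0.664,0],"yaw": 77},
    {"dp": [0.408,0.664,0],"yaw": 77},
    {"dp": [0.408,0.664,0],"yaw": 77},
    {"dp": [0.408,0.664,0],"yaw": 77},
    {"dp": [0.408,0.664,0],"yaw": 77},
  ],
  grip=-1,
  squeeze=10,
)

```text
time_s: 1.77
tcp_pos: [0.6288, 0.0299, 0.2439]
eef_rot: [180.0, -0.0, -83.9]
contact_force: [0.4, -0.6, 0.0]
gripper_width: 0.0876
gripper_force: 0.0
```

Run:
```python
from h import *
c=dict(np.load('pics/top.npz')); im=c['image']
# bar ends in crop (488px=140): (220,397)-(380,345); corners of plate: front-left(155,365?)...
def px(a,b): return 190+a/3.5-.5,95+b/3.5-.5
for n,a,b,z in [('barL',221,396,.079),('barR',380,346,.079),('plFL',153,340,.076),('plFR',402,262,.076),('plBL',85,135,.076),('plBR',322,62,.076)]:
    print(n,world(c,*px(a,b),z).round(4))
Wd=np.load('pics/W.npy')
# edge-on bar points: tall points within 12mm of the front line
s=get_state(); print(s['tcp_pos'],s['eef_rot'])
m=(Wd[...,2]>.066)&(Wd[...,2]<.085)&(c['range_z']>0)
m[:100]=0;m[215:]=0;m[:,:200]=0;m[:,325:]=0
p=Wd[m]
for yaw in np.arange(13,22.1,1):
    t=np.radians(yaw); q=p[:,:2]@[np.cos(t),np.sin(t)]
    h,e=np.histogram(q,bins=np.arange(q.min(),q.min()+.03,.002)); print(yaw,h[:14],q.min().round(4))
```

```text
barL [0.5073 0.0336 0.079 ]
barR [ 0.5456 -0.0923  0.079 ]
plFL [0.5525 0.0878 0.076 ]
plFR [ 0.613  -0.1114  0.076 ]
plBL [0.7209 0.1436 0.076 ]
plBR [ 0.7788 -0.05    0.076 ]
[0.62875941 0.029861   0.24390318] [ 1.79954404e+02 -3.06831898e-03 -8.38986598e+01]
13.0 [ 8 10 17 23 23 33 34 27 18 18 12  5  5  4] 0.4969
14.0 [ 9 12 19 30 28 37 32 23 17 13  7  3  5  4] 0.4953
15.0 [ 8 16 25 33 36 35 29 20 15  8  4  4  3  5] 0.4936
16.0 [10 22 31 37 36 33 28 18  7  4  6  2  4  6] 0.4917
17.0 [14 34 34 38 33 37 21 10  4  4  4  4  4  5] 0.4896
18.0 [29 34 42 33 32 32 17  4  4  4  5  3  4  5] 0.4874
19.0 [37 38 37 36 34 31  7  4  3  5  5  4  3  5] 0.4846
20.0 [16 38 36 38 33 34 22  5  3  4  5  5  3  3] 0.4799
21.0 [10 23 35 35 40 32 29 13  6  3  5  5  4  3] 0.475
22.0 [ 7 18 23 36 34 37 31 22 10  7  3  6  3  3] 0.47
```

apply_moves(
  targets=[
    {"dp": [0,0,-0.03],"yaw": 0},
    {"dp": [0,0,-0.06],"yaw": 0},
    {"dp": [0,0,-0.09],"yaw": 0},
    {"dp": [0,0,-0.11],"yaw": 0},
    {"dp": [0,0,-0.12],"yaw": 0},
    {"dp": [0,0,-0.13],"yaw": 0},
    {"dp": [0,0,-0.137],"yaw": 0},
    {"dp": [0,0,-0.142],"yaw": 0},
    {"dp": [0,0,-0.145],"yaw": 0},
    {"dp": [0,0,-0.145],"yaw": 0},
    {"dp": [0,0,-0.145],"yaw": 0},
    {"dp": [0,0,-0.145],"yaw": 0},
  ],
)

```text
time_s: 2.77
tcp_pos: [0.627, 0.0255, 0.1012]
eef_rot: [-179.9, 0.0, -84.1]
contact_force: [0.2, -0.9, 0.2]
gripper_width: 0.0877
gripper_force: 0.0
```

Run:
```python
from h import *
c=cap('scene'); s=get_state(); print(s['tcp_pos'],s['contact_force'])
cv2.imwrite('pics/c2.png',cv2.resize(c['image'][110:290,190:400,::-1],None,fx=3.3,fy=3.3,interpolation=cv2.INTER_CUBIC))
```

```text
[0.62698118 0.02549977 0.10114511] [0.14784191 0.31469378 0.42605137]
```

View pics/c2.png

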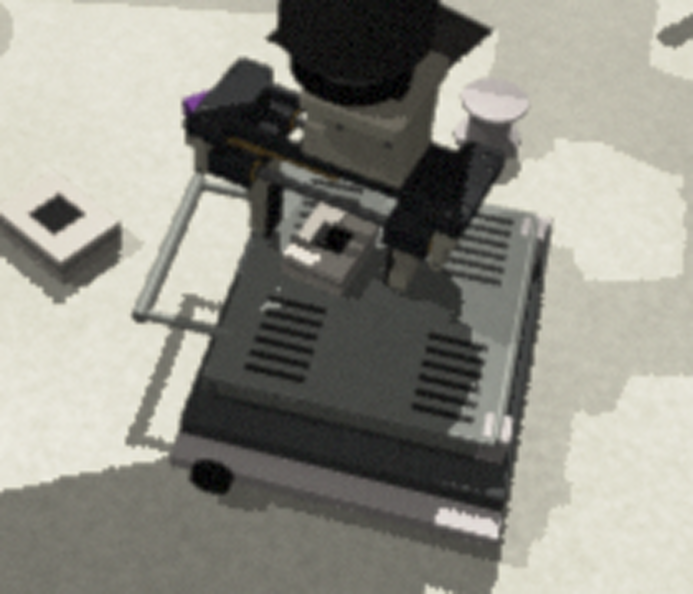

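The fingers stand on either side of the box at (265,215) and (405,265), with the box between them at (330,245). I'll close gently.

apply_moves(
  targets=[
    {"dp": [0,0,-0.0015],"yaw": 0},
    {"dp": [0,0,-0.0015],"yaw": 0},
    {"dp": [0,0,-0.0015],"yaw": 0},
    {"dp": [0,0,-0.0015],"yaw": 0},
    {"dp": [0,0,-0.0015],"yaw": 0},
    {"dp": [0,0,-0.0015],"yaw": 0},
    {"dp": [0,0,-0.0015],"yaw": 0},
    {"dp": [0,0,-0.0015],"yaw": 0},
    {"dp": [0,0,-0.0015],"yaw": 0},
    {"dp": [0,0,-0.0015],"yaw": 0},
    {"dp": [0,0,-0.0015],"yaw": 0},
    {"dp": [0,0,-0.0015],"yaw": 0},
  ],
  grip=0.1,
  squeeze=9,
)

```text
time_s: 3.82
tcp_pos: [0.6266, 0.0254, 0.0989]
eef_rot: [-180.0, -0.0, -84.1]
contact_force: [-0.4, 0.6, 0.6]
gripper_width: 0.046
gripper_force: 9.0
```

apply_moves(
  targets=[
    {"dp": [0,0,0.003],"yaw": 0},
    {"dp": [0,0,0.01],"yaw": 0},
    {"dp": [0,0,0.022],"yaw": 0},
    {"dp": [0,0,0.04],"yaw": 0},
    {"dp": [0,0,0.055],"yaw": 0},
    {"dp": [0,0,0.065],"yaw": 0},
    {"dp": [-0.004,0.01,0.068],"yaw": 0},
    {"dp": [-0.012,0.028,0.07],"yaw": -1},
    {"dp": [-0.024,0.055,0.07],"yaw": -2},
    {"dp": [-0.036,0.082,0.07],"yaw": -3},
    {"dp": [-0.048,0.109,0.07],"yaw": -4},
    {"dp": [-0.06,0.136,0.07],"yaw": -5},
    {"dp": [-0.072,0.163,0.07],"yaw": -6},
    {"dp": [-0.084,0.19,0.07],"yaw": -7},
    {"dp": [-0.096,0.217,0.07],"yaw": -8},
    {"dp": [-0.108,0.244,0.07],"yaw": -9},
    {"dp": [-0.12,0.271,0.07],"yaw": -10},
    {"dp": [-0.131,0.297,0.07],"yaw": -11},
    {"dp": [-0.139,0.315,0.07],"yaw": -12},
    {"dp": [-0.142,0.322,0.07],"yaw": -12},
  ],
)

```text
time_s: 5.48
tcp_pos: [0.4831, 0.35, 0.169]
eef_rot: [180.0, 0.0, -96.0]
contact_force: [0.5, 0.7, -0.6]
gripper_width: 0.0458
gripper_force: 9.0
```

apply_moves(
  targets=[
    {"dp": [0,0,-0.01],"yaw": 0},
    {"dp": [0,0,-0.03],"yaw": 0},
    {"dp": [0,0,-0.055],"yaw": 0},
    {"dp": [0,0,-0.08],"yaw": 0},
    {"dp": [0,0,-0.1],"yaw": 0},
    {"dp": [0,0,-0.115],"yaw": 0},
    {"dp": [0,0,-0.125],"yaw": 0},
    {"dp": [0,0,-0.132],"yaw": 0},
    {"dp": [0,0,-0.136],"yaw": 0},
    {"dp": [0,0,-0.138],"yaw": 0},
    {"dp": [0,0,-0.139],"yaw": 0},
    {"dp": [0,0,-0.14],"yaw": 0},
    {"dp": [0,0,-0.141],"yaw": 0},
    {"dp": [0,0,-0.1415],"yaw": 0},
    {"dp": [0,0,-0.142],"yaw": 0},
    {"dp": [0,0,-0.142],"yaw": 0},
    {"dp": [0,0,-0.142],"yaw": 0},
    {"dp": [0,0,-0.142],"yaw": 0},
  ],
)

```text
time_s: 6.98
tcp_pos: [0.4846, 0.3475, 0.027]
eef_rot: [-180.0, 0.0, -96.1]
contact_force: [-0.2, 0.7, -0.7]
gripper_width: 0.0461
gripper_force: 9.0
```

apply_moves(
  targets=[
    {"dp": [0,0,-0.0005],"yaw": 0},
    {"dp": [0,0,-0.001],"yaw": 0},
    {"dp": [0,0,-0.0015],"yaw": 0},
    {"dp": [0,0,-0.002],"yaw": 0},
    {"dp": [0,0,-0.002],"yaw": 0},
    {"dp": [0,0,-0.002],"yaw": 0},
  ],
)

```text
time_s: 7.48
tcp_pos: [0.4846, 0.3474, 0.0258]
eef_rot: [-180.0, 0.0, -96.1]
contact_force: [-3.3, -1.0, 8.6]
gripper_width: 0.046
gripper_force: 9.0
```

Run:
```python
from h import *
import time
F=[]
for i in range(4):
    c=cap('scene'); F.append(get_state()['contact_force'])
print(np.mean(F,0),np.std(F,0),get_state()['tcp_pos'])
```

```text
[-3.4360765  -1.41210798  8.9723104 ] [0.7399547  0.44339137 0.55708826] [0.48460022 0.34744547 0.02581815]
```

The box has touched the mat. I'll ease up a little, then open and rise.

apply_moves(
  targets=[
    {"dp": [0,0,0.0005],"yaw": 0},
    {"dp": [0,0,0.001],"yaw": 0},
    {"dp": [0,0,0.001],"yaw": 0},
  ],
)

```text
time_s: 7.93
tcp_pos: [0.4846, 0.3475, 0.0258]
eef_rot: [-180.0, 0.0, -96.1]
contact_force: [-0.9, 0.1, 0.3]
gripper_width: 0.046
gripper_force: 9.0
```

apply_moves(
  targets=[
    {"dp": [0,0,0],"yaw": 0},
    {"dp": [0,0,0],"yaw": 0},
    {"dp": [0,0,0],"yaw": 0},
    {"dp": [0,0,0],"yaw": 0},
    {"dp": [0,0,0],"yaw": 0},
    {"dp": [0,0,0],"yaw": 0},
    {"dp": [0,0,0],"yaw": 0},
    {"dp": [0,0,0],"yaw": 0},
  ],
  grip=-0.6,
)

```text
time_s: 8.6
tcp_pos: [0.4846, 0.3474, 0.0259]
eef_rot: [-180.0, 0.0, -96.1]
contact_force: [-0.7, -0.3, 0.3]
gripper_width: 0.0704
gripper_force: 0.0
```

apply_moves(
  targets=[
    {"dp": [0,0,0.01],"yaw": 0},
    {"dp": [0,0,0.03],"yaw": 0},
    {"dp": [0,0,0.06],"yaw": 0},
    {"dp": [0,0,0.1],"yaw": 0},
    {"dp": [0,0,0.14],"yaw": 0},
    {"dp": [0,0,0.17],"yaw": 0},
    {"dp": [0.02,-0.05,0.17],"yaw": 8},
    {"dp": [0.03,-0.08,0.17],"yaw": 14},
    {"dp": [0.04,-0.12,0.17],"yaw": 21},
    {"dp": [0.04,-0.16,0.17],"yaw": 25},
    {"dp": [0.04,-0.2,0.17],"yaw": 25},
    {"dp": [0.04,-0.2,0.17],"yaw": 25},
    {"dp": [0.04,-0.2,0.17],"yaw": 25},
  ],
  grip=0.3,
)

```text
time_s: 9.68
tcp_pos: [0.5245, 0.1451, 0.1969]
eef_rot: [-179.9, 0.0, -71.3]
contact_force: [-0.1, 0.8, -0.3]
gripper_width: 0.0306
gripper_force: 0.0
```

Run:
```python
from h import *
c=cap('top'); s=get_state(); print(s['tcp_pos'],s['eef_rot'],s['time_s'])
cv2.imwrite('pics/c3.png',cv2.resize(c['image'][100:260,110:330,::-1],None,fx=3.5,fy=3.5,interpolation=cv2.INTER_CUBIC))
Wd=np.load('pics/W.npy'); c0=dict(np.load('pics/top.npz'))
```

```text
[0.52481408 0.14658365 0.19690939] [-1.79919116e+02  2.00419553e-02 -7.12235098e+01] 9.7333
```

View pics/c3.png

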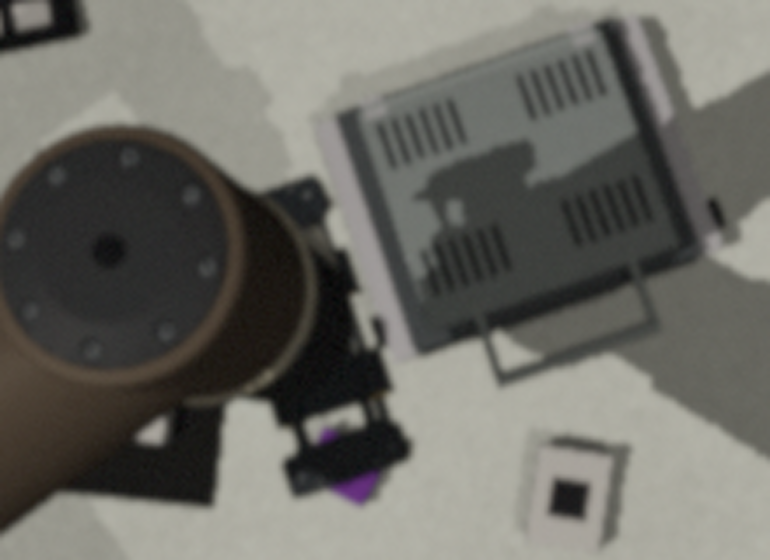

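The box sits on the mat at (155,425), partly hidden under the arm. The bar runs from (500,380) to (657,325), which agrees with my first estimate of its middle, (0.528,-0.029), and a fixture yaw of about 18.8. Next I'll go over the bar and down, with the gripper 30 mm open.

apply_moves(
  targets=[
    {"dp": [0.001,-0.04,0],"yaw": 0},
    {"dp": [0.001,-0.08,0],"yaw": 0},
    {"dp": [0.002,-0.12,0],"yaw": 0},
    {"dp": [0.003,-0.15,0],"yaw": 0},
    {"dp": [0.003,-0.17,0],"yaw": 0},
    {"dp": [0.003,-0.1765,0],"yaw": 0},
    {"dp": [0.003,-0.1765,-0.01],"yaw": 0},
    {"dp": [0.003,-0.1765,-0.03],"yaw": 0},
    {"dp": [0.003,-0.1765,-0.05],"yaw": 0},
    {"dp": [0.003,-0.1765,-0.06],"yaw": 0},
    {"dp": [0.003,-0.1765,-0.07],"yaw": 0},
    {"dp": [0.003,-0.1765,-0.08],"yaw": 0},
    {"dp": [0.003,-0.1765,-0.088],"yaw": 0},
    {"dp": [0.003,-0.1765,-0.088],"yaw": 0},
    {"dp": [0.003,-0.1765,-0.088],"yaw": 0},
  ],
)

```text
time_s: 10.98
tcp_pos: [0.5276, -0.029, 0.1077]
eef_rot: [180.0, -0.0, -71.1]
contact_force: [-0.1, 0.2, -0.8]
gripper_width: 0.0307
gripper_force: 0.0
```

Run:
```python
from h import *
c=cap('scene'); s=get_state(); print(s['tcp_pos'],s['contact_force'])
for q in (s['tcp_pos']+[0,0,-.019],(.528,-.029,.073)):
    p=c['R']@np.array(q)+c['t']; print((c['fx']*p[0]/p[2]+c['cx']-170)*4,(c['fy']*p[1]/p[2]+c['cy']-110)*4)
cv2.imwrite('pics/c4.png',cv2.resize(c['image'][110:260,170:360,::-1],None,fx=4,fy=4,interpolation=cv2.INTER_CUBIC))
```

```text
[ 0.52794986 -0.02898314  0.10821446] [-0.05759456  0.00171419  0.24924205]
287.7527968152999 277.9657408271595
288.24665520418387 297.0150677448297
```

View pics/c4.png

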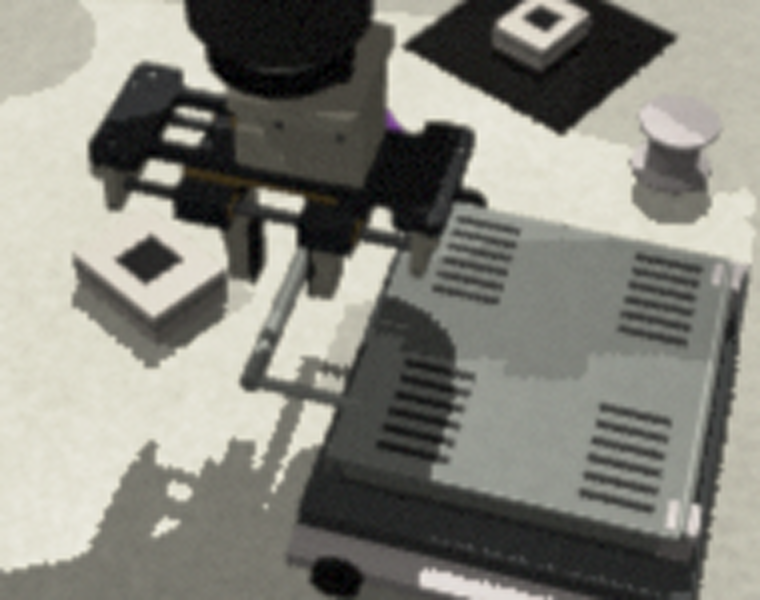

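The bar passes between the fingertips at (240,270) and (325,285), and the chip box lies flat on the mat at (540,30). I'll go down and pinch.

apply_moves(
  targets=[
    {"dp": [0,0,-0.008],"yaw": 0},
    {"dp": [0,0,-0.016],"yaw": 0},
    {"dp": [0,0,-0.024],"yaw": 0},
    {"dp": [0,0,-0.03],"yaw": 0},
    {"dp": [0,0,-0.034],"yaw": 0},
    {"dp": [0,0,-0.036],"yaw": 0},
    {"dp": [0,0,-0.036],"yaw": 0},
    {"dp": [0,0,-0.036],"yaw": 0},
  ],
)

```text
time_s: 11.7
tcp_pos: [0.5277, -0.0291, 0.0718]
eef_rot: [180.0, -0.0, -71.1]
contact_force: [1.0, -0.3, -0.2]
gripper_width: 0.0307
gripper_force: 0.0
```

apply_moves(
  targets=[
    {"dp": [0,0,0],"yaw": 0},
    {"dp": [0,0,0],"yaw": 0},
    {"dp": [0,0,0],"yaw": 0},
    {"dp": [0,0,0],"yaw": 0},
    {"dp": [0,0,0],"yaw": 0},
    {"dp": [0,0,0],"yaw": 0},
    {"dp": [0,0,0],"yaw": 0},
    {"dp": [0,0,0],"yaw": 0},
  ],
  grip=1,
  squeeze=25,
)

```text
time_s: 12.37
tcp_pos: [0.5275, -0.0291, 0.072]
eef_rot: [180.0, -0.0, -71.1]
contact_force: [-2.9, -0.4, 5.2]
gripper_width: 0.011
gripper_force: 25.0
```

Run:
```python
import numpy as np
from plant import get_state
s=get_state(); print(s['tcp_pos'],s['contact_force'],s['gripper_width'])
u=np.array([np.cos(np.radians(18.8)),np.sin(np.radians(18.8))])
a0=np.arctan2(.001,.245); R=.245
for d in range(0,52,2):
    a=np.radians(d)+a0
    q=R*(np.cos(a0)-np.cos(a)); print(d,np.r_[u*q,R*(np.sin(a)-np.sin(a0))].round(4))
```

```text
[ 0.52747999 -0.02914529  0.07203025] [-2.93470566 -0.35549563  5.24936398] 0.010990797378448054
0 [0. 0. 0.]
2 [0.0002 0.0001 0.0085]
4 [0.0006 0.0002 0.0171]
6 [0.0014 0.0005 0.0256]
8 [0.0024 0.0008 0.0341]
10 [0.0037 0.0013 0.0425]
12 [0.0053 0.0018 0.0509]
14 [0.0071 0.0024 0.0592]
16 [0.0092 0.0031 0.0675]
18 [0.0116 0.004  0.0757]
20 [0.0143 0.0049 0.0837]
22 [0.0172 0.0059 0.0917]
24 [0.0204 0.007  0.0996]
26 [0.0239 0.0081 0.1073]
28 [0.0276 0.0094 0.1149]
30 [0.0315 0.0107 0.1224]
32 [0.0357 0.0122 0.1297]
34 [0.0402 0.0137 0.1368]
36 [0.0449 0.0153 0.1438]
38 [0.0497 0.0169 0.1506]
40 [0.0549 0.0187 0.1572]
42 [0.0602 0.0205 0.1637]
44 [0.0658 0.0224 0.1699]
46 [0.0715 0.0243 0.1759]
48 [0.0774 0.0264 0.1817]
50 [0.0836 0.0285 0.1873]
```

apply_moves(
  targets=[
    {"dp": [0,0,0.004],"yaw": 0},
    {"dp": [0.0002,0.0001,0.0085],"yaw": 0},
    {"dp": [0.0006,0.0002,0.0171],"yaw": 0},
    {"dp": [0.0014,0.0005,0.0256],"yaw": 0},
    {"dp": [0.0024,0.0008,0.0341],"yaw": 0},
    {"dp": [0.0037,0.0013,0.0425],"yaw": 0},
    {"dp": [0.0053,0.0018,0.0509],"yaw": 0},
    {"dp": [0.0071,0.0024,0.0592],"yaw": 0},
    {"dp": [0.0092,0.0031,0.0675],"yaw": 0},
    {"dp": [0.0116,0.004,0.0757],"yaw": 0},
    {"dp": [0.0143,0.0049,0.0837],"yaw": 0},
    {"dp": [0.0143,0.0049,0.0837],"yaw": 0},
    {"dp": [0.0143,0.0049,0.0837],"yaw": 0},
  ],
)

```text
time_s: 13.45
tcp_pos: [0.5413, -0.0244, 0.1561]
eef_rot: [179.9, 0.0, -71.1]
contact_force: [-3.2, -1.5, -0.6]
gripper_width: 0.0111
gripper_force: 25.0
```

apply_moves(
  targets=[
    {"dp": [0.0029,0.001,0.008],"yaw": 0},
    {"dp": [0.0061,0.0021,0.0159],"yaw": 0},
    {"dp": [0.0096,0.0032,0.0236],"yaw": 0},
    {"dp": [0.0133,0.0045,0.0312],"yaw": 0},
    {"dp": [0.0172,0.0058,0.0387],"yaw": 0},
    {"dp": [0.0214,0.0073,0.046],"yaw": 0},
    {"dp": [0.0259,0.0088,0.0531],"yaw": 0},
    {"dp": [0.0306,0.0104,0.0601],"yaw": 0},
    {"dp": [0.0354,0.012,0.0669],"yaw": 0},
    {"dp": [0.0406,0.0138,0.0735],"yaw": 0},
    {"dp": [0.0459,0.0156,0.08],"yaw": 0},
    {"dp": [0.0515,0.0175,0.0862],"yaw": 0},
    {"dp": [0.0572,0.0194,0.0922],"yaw": 0},
    {"dp": [0.0631,0.0215,0.098],"yaw": 0},
    {"dp": [0.0662,0.0226,0.101],"yaw": 0},
    {"dp": [0.0693,0.0236,0.1036],"yaw": 0},
    {"dp": [0.0693,0.0236,0.1036],"yaw": 0},
    {"dp": [0.0693,0.0236,0.1036],"yaw": 0},
    {"dp": [0.0693,0.0236,0.1036],"yaw": 0},
    {"dp": [0.0693,0.0236,0.1036],"yaw": 0},
  ],
)

```text
time_s: 15.12
tcp_pos: [0.6097, -0.0012, 0.2622]
eef_rot: [179.9, -0.0, -71.1]
contact_force: [-15.0, 0.4, 14.5]
gripper_width: 0.0108
gripper_force: 25.0
```

Run:
```python
from h import *
c=cap('scene'); s=get_state(); print(s['tcp_pos'],s['contact_force'],s['gripper_width'])
rz=c['range_z']; H,W=rz.shape
v,u=np.mgrid[:H,:W]; P=np.stack([(u-c['cx'])/c['fx']*rz,(v-c['cy'])/c['fy']*rz,rz],-1)
Wd=(P-c['t'])@c['R']
t=np.radians(18.8); f=Wd-np.array([.528+.245*np.cos(t),-.029+.245*np.sin(t),.072])
q=f[...,0]*np.cos(t)+f[...,1]*np.sin(t); l=-f[...,0]*np.sin(t)+f[...,1]*np.cos(t)
m=(rz>0)&(q>-.13)&(q<-.02)&(abs(l)<.1)&(f[...,2]>.01)&(f[...,2]<.16)
A=q[m];B=f[...,2][m]
k=np.ones(len(A),bool)
for _ in range(8):
    p=np.polyfit(A[k],B[k],1); k=abs(B-np.polyval(p,A))<.008
print('guard deg',np.degrees(np.arctan(-p[0])),k.sum(),k.mean())
cv2.imwrite('pics/c5.png',cv2.resize(c['image'][60:300,160:480,::-1],None,fx=2.5,fy=2.5,interpolation=cv2.INTER_CUBIC))
```

```text
[ 0.60973082 -0.00117847  0.2622007 ] [-15.83520719  -0.89617233  14.70651071] 0.01118741586124439
guard deg 49.281050834613595 3720 0.9789473684210527
```

View pics/c5.png

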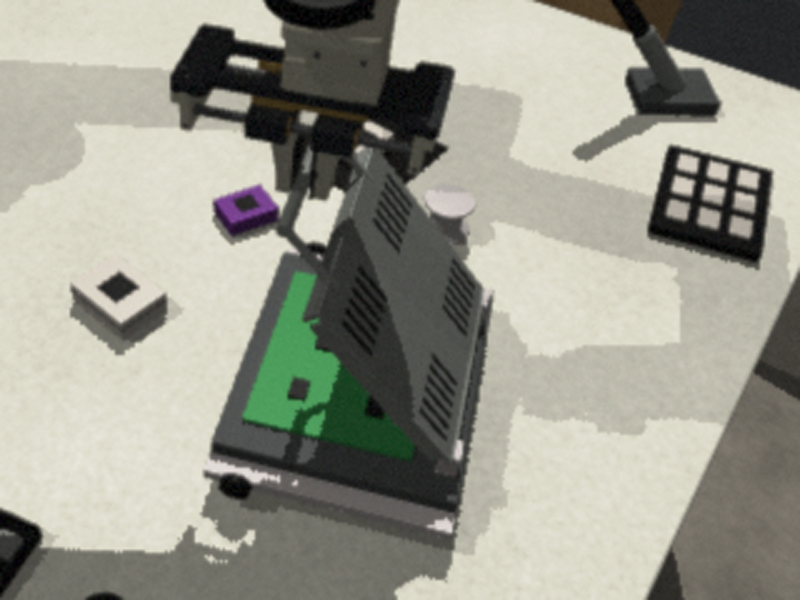

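The guard stands open at about 49.3 degrees, with the bar pinched at (305,165). The arm is pressing about 20 N toward the hinge, so I'll relieve that slightly and let it settle.

apply_moves(
  targets=[
    {"dp": [-0.0005,0,0.0007],"yaw": 0},
    {"dp": [-0.001,-0.0003,0.0015],"yaw": 0},
    {"dp": [-0.001,-0.0003,0.0015],"yaw": 0},
    {"dp": [-0.001,-0.0003,0.0015],"yaw": 0},
    {"dp": [-0.001,-0.0003,0.0015],"yaw": 0},
    {"dp": [-0.001,-0.0003,0.0015],"yaw": 0},
    {"dp": [-0.001,-0.0003,0.0015],"yaw": 0},
    {"dp": [-0.001,-0.0003,0.0015],"yaw": 0},
  ],
)

```text
time_s: 15.83
tcp_pos: [0.6099, -0.0011, 0.2625]
eef_rot: [180.0, -0.0, -71.1]
contact_force: [-7.4, -0.8, 6.4]
gripper_width: 0.0109
gripper_force: 25.0
```

Run:
```python
from h import *
s=get_state(); print(s['tcp_pos'],s['contact_force'],s['gripper_force'],abs(s['qd']).max())
print(r.close_job())
```

```text
[ 0.60990753 -0.0010754   0.26250544] [-7.37041751 -0.81523031  6.44039544] 25.002869367599487 0.1044706084651627
the job is handed in; nothing more can be done
None
```

I set the chip box flat near the middle of the mat, gripping it with 9 N, raised the guard to about 49 degrees (camera estimate) and handed the job in at about 16 s still pinching the bar; the hand-in gave no verdict back.

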